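Empty the tipping pan of fossil pieces into the finds tray

TASK

Take the cover off the tipping pan by its knob and stand it on the bench, and put the empty plywood finds tray flat on the bench under the pan's mouth. Then swing the lever over to tip the pan so that all three fossil pieces slide into the tray, and swing it back until the pan is fully level again, leaving the tray on the bench with the pieces in it. Never touch the fossil pieces themselves, and do not knock over the bottle or the jar.

Things in the scene. Friction and masses are not known exactly. Their poses are not given: they have to be found in the camera images.
- pivot (a point): Middle of the cradle's tilting axis, 160 mm above the bench, midway between the two posts (at x = -64, +64 mm) of the fixed dark steel stand; its base plate, 150 (x) x 90 (y) x 12 mm, is centred below. Axes are the stand's and do not tilt: x along the tilting axis, away from the lever; -y level, the way the pan pours; z up. Full tip: lip at y = -43, z = -83 mm
- pan_lip (a point): Middle of the lip of the open-fronted steel pan, on its floor. Axes tilt with the pan. Level: at y = -92, z = +15 mm in pivot axes. The floor runs 162 mm back to a closed rear wall; side walls 50 mm high, 84 mm apart inside, begin 20 mm behind the lip. The bench on the robot's side of the cradle (straight before its stand and on the pour side) is clear, with room for the cover
- catch (a point): Point on the bench 135 mm in front (-y) of the pivot; axes as the pivot's. The tipped pieces fall between 80 mm nearer the stand and 60 mm further out, within 45 mm either side. The finds tray centred here and squared up with these axes catches them and clears the stand's base plate by 10 mm
- lever_bar (a point): Centre of the lever's black round grip bar, 16 mm diameter, 68 mm long, along the tilting axis. Pan level: at x = -120, y = +74, z = +107 mm from the pivot; tipping, it moves towards -y on a circle of radius 130 mm, ending at y = -78, z = +104 mm. The 12 mm lever arm joins its inner end, 32 mm to +x; the rest is free all round and can be straddled from above
- pan (a joint): Tilt of the pan, rad: 0 = level, at its stop (start); 1.25 = fully tipped, lip down, at the other stop. Stiff pivot: stays where it is left; takes 3 to 6 N at the lever bar. Pieces slide out somewhere above 0.5; tip to 1.1 or more to empty it
- cover_knob (a point): Centre of the black knob (26 mm diameter head, 18 mm high) in the middle of the pan's loose aluminium cover (180 g; plate 100 (x) x 164 (y) x 4 mm, its top 17 mm below this point). Flaps at both y ends reach 67 mm below this point, hanging outside the pan's mouth and rear wall: lift straight up 55 mm or more. It stands on the bench on its flaps, this point then 67 mm up
- tray_mid (a point): Centre, half-way up (25 mm), of the empty open plywood finds tray: 150 (its x) x 160 (its y) x 50 mm high, walls and floor 10 mm thick, 350 g, loose; can be pinched across a wall from above. Not the small cardboard specimen box, 80 mm square and 25 mm high, that stands near it; either may be the nearer one
- vertebra_mid (a point): Centre of a fossil vertebra, brown, about 34 mm across and 24 mm high with a stub on one side, 50 g; starts in the pan under the cover
- rib_mid (a point): Centre of a fossil rib piece, brown, 57 x 26 x 18 mm, 45 g; starts in the pan
- nodule_mid (a point): Centre of a grey-brown stony nodule, 34 x 30 x 26 mm, 60 g; starts in the pan
- bottle: Amber glass bottle, 56 mm diameter, 130 mm high, a bystander; origin at the centre of its underside, z up
- jar: Clear jar with white cap, 70 mm diameter, 85 mm high, a bystander behind the cradle; origin at the centre of its underside, z up
Things that resemble listed ones, but are neither listed nor needed, are in the scene too. Leave any pink look-alike of the part that bears tray_mid alone.

How it is judged:
On the way, in this order (a step that is already met when the one before it is completed fails the run):
1. the cover stands on the bench on its flaps, with the pan still level (height (world z) of cover_knob below 0.074 m and angle between cover_knob's own z axis and vertical below 0.12 rad and value of joint pan below 0.1 rad), for 0.2 s.
2. the pan is tipped and all three pieces are in the tray, which lies flat on the bench (value of joint pan above 0.8 rad and x of vertebra_mid in the frame of tray_mid between -0.067 and 0.067 m and y of vertebra_mid in the frame of tray_mid between -0.072 and 0.072 m and z of each of vertebra_mid, rib_mid, nodule_mid in the frame of tray_mid below 0.025 m and x of rib_mid in the frame of tray_mid between -0.067 and 0.067 m and y of rib_mid in the frame of tray_mid between -0.072 and 0.072 m and x of nodule_mid in the frame of tray_mid between -0.067 and 0.067 m and y of nodule_mid in the frame of tray_mid between -0.072 and 0.072 m and height (world z) of tray_mid below 0.033 m and angle between tray_mid's own z axis and vertical below 0.1 rad), for 0.2 s.
3. the pan is swung back level (value of joint pan below 0.06 rad), for 0.2 s.
At the end, for the whole second after the job is handed in: All three pieces lie inside the tray (their centres within its inner walls and below its rim), the tray lies flat on the bench (within 8 mm and 0.1 rad), the pan is level against its stop (within 0.06 rad), and the cover stands upright on its flaps on the bench (within 7 mm and 0.12 rad) (x of vertebra_mid in the frame of tray_mid between -0.067 and 0.067 m and y of vertebra_mid in the frame of tray_mid between -0.072 and 0.072 m and z of each of vertebra_mid, rib_mid, nodule_mid in the frame of tray_mid below 0.025 m and x of rib_mid in the frame of tray_mid between -0.067 and 0.067 m and y of rib_mid in the frame of tray_mid between -0.072 and 0.072 m and x of nodule_mid in the frame of tray_mid between -0.067 and 0.067 m and y of nodule_mid in the frame of tray_mid between -0.072 and 0.072 m and height (world z) of tray_mid below 0.033 m and angle between tray_mid's own z axis and vertical below 0.1 rad and height (world z) of cover_knob below 0.074 m and angle between cover_knob's own z axis and vertical below 0.12 rad and value of joint pan below 0.06 rad); the robot touches nothing.
It fails at once if the gripper touches a fossil piece (contact force between the fingers and vertebra above 1 N or contact force between the fingers and rib above 1 N or contact force between the fingers and nodule above 1 N).
It fails at once if the bottle or the jar is knocked over (angle between any of bottle, jar's own z axis and vertical above 0.5 rad).
It also fails if it takes over 72 s, if anything falls off the work surface, if the arm or the gripper's body presses on something with over 40 N, if the wrist force passes 120 N, or if a joint passes its speed limit or range.

ROBOT

A 7-joint arm with a two-finger parallel gripper is mounted at the origin on the work surface. World frame = base frame: x ahead of the robot, y to its left, z up, the work surface at z = 0. Lengths are in m, angles in rad, forces in N, time in s.
With the tool pointing down it reaches from about 0.425 to 0.875 m from the base axis. Payload 4.7 kg.
Tool frame: the origin (TCP) lies midway between the tips of the shut fingers; the grasp point (between the pads) lies 19 mm behind it; x points along the fingers, y is the direction in which the jaws open and shut, and the axes are right-handed (so a half turn about x gives the same grasp; the last joint's range is limited). The gripper opens to 87 mm and grips with 3 to 60 N. Pads are 19 mm wide; open, the fingers measure 117 mm over their backs; the gripper's body (75 mm by 190 mm) begins 51 mm behind the grasp point.
Start: joints at [-1.305, 0.321, -0.07, 1.45, 0.023, 1.371, -0.057], TCP at [0.162, 0.63, 0.223] pointing down, gripper open.
Joint ranges: [-2.86, 2.86], [-0.3, 2.09], [-1.38, 1.24], [0.06, 2.45], [-1.56, 4.7], [0.09, 2.05], [-2.69, 2.69]. Speed limits (rad/s): [2.57, 2.57, 3.14, 3.14, 3.14, 3.14, 3.14].

INTERFACE

Orientations are given as a rotation vector (axis times angle).
In Python, from bench import ctrl gives the robot as it stands. The module is installed in compiled form; this text tells all that it offers.
- The arm moves only by the shell command python3 -m jog 'ROWS' [FORCE]. ROWS is JSON, a list of rows, each an object with "rot": the turn, a rotation vector about the tool's x, y, z in units of 5 degrees (1.0 is 5 degrees), a list of three; "travel": the shift along the tool's x, y, z in units of 0.3 m (1.0 is 0.3 m), a list of three; "jaw": the closure, from -1 (fully open) to 1 (shut), so that 0 is half open. In form: [{"rot": [ax, ay, az], "travel": [tx, ty, tz], "jaw": jaw}, ...]. A call has 1 to 8 rows; each row shifts and turns the commanded pose from where the row before left it, along the tool's axes as they then stand; what a row does not reach is not made up. A row lasts 1/10 s, in which the tool goes at most 50 mm and 8.59 degrees, less where a joint would pass 70% of its speed; a pose out of reach is approached as far as the arm can. A call with a number of a shift or a turn outside -1 to 1 is refused whole. A call with a gripper value outside its range is refused whole. The fingers move at their own pace and stop on an object; FORCE is the grip in N (left out, the last holds). Time passes only in rows, so rows that do not move let the fingers close. It gives the time, the measured TCP pose, the force and the opening at its end, in the units of the state.
- ctrl.get_state(): the state, without advancing time (a new reading comes with each control period).
- ctrl.get_image(name): name is "scene" or "top" or "wrist"; returns the picture (420x560x3 uint8, red, green, blue); there is no depth.
- ctrl.camera_model(name): a dict with "mtx" (3x3 intrinsics, pixels), "k1" (the pictures are not rectified: a ray, as slopes to the right and down, at radius r is drawn at 1 + k1 r^2 times it, then the intrinsics apply), "extrinsics" (4x4, takes a point from world to camera coordinates); the wrist camera has in their place "hand_eye" (4x4, takes a point from camera to tool coordinates, whose origin is the TCP and whose axes are the tool frame's). Camera axes: x right, y up, looking along -z (the intrinsics and any distortion apply to the point x, -y, -z); pixel columns grow to the right and rows downward; lengths in m; the calibration is good to about 2 mm. A picture is of the moment at which its call begins: read the wrist's pose just before it. camera_model takes no time and is no camera call.
- ctrl.close_job(): hands the job in, once; it reports no verdict.
The state is a dict: "time": time; "joint_positions": joint angles; "qd": joint speeds; "joint_torque": joint torques, N m; "position": TCP position; "tool_rot": TCP orientation; "ft_force": force on the tool from outside, world axes, zero at the start; "torque": the same for the moment, N m; "grip_width": opening from 0.0 (shut) to 1.0 (fully open).
Only numpy, scipy, OpenCV 4.12 (cv2) and the standard library are available. Lean on these libraries where they do the work, as an engineer would, in place of code of your own. Each camera call takes 0.05 s, during which the arm holds its last target.

## Working session

There is one attempt and no reset: what is moved stays moved. The work goes in short steps, Python scripts to look and compute and a shell command to move; the robot and the scene stay as the last step left them, time stands still between calls to the robot, and variables do not carry over. Pictures are saved under pics/ and viewed, and the job is handed in when it is done.

```bash
mkdir -p pics; ls
python3 - <<'E'
from bench import ctrl
import cv2
s=ctrl.get_state()
print({k:(v if not hasattr(v,'round') else v) for k,v in s.items()})
for n in("scene","top","wrist"):
    im=ctrl.get_image(n); cv2.imwrite(f"pics/{n}0.png",cv2.cvtColor(im,cv2.COLOR_RGB2BGR)); print(n,ctrl.camera_model(n))
E
```

```text
pics
{'time': 0.0, 'joint_positions': array([-1.30493212,  0.32181486, -0.07006601,  1.45166269,  0.02258311,
        1.37079685, -0.05687484]), 'qd': array([-9.85119484e-04,  2.51432922e-05, -1.25954455e-04,  5.02118946e-05,
       -5.54543374e-04, -2.61323255e-04,  9.12597976e-04]), 'joint_torque': array([-7.99291070e-05, -4.91314030e+01, -4.03922265e-01, -3.12512076e+01,
       -6.39229151e-02,  4.41275525e-02,  1.57086552e-04]), 'position': array([0.16184053, 0.62896299, 0.22147282]), 'tool_rot': array([ 0.1961309 ,  1.56189837, -0.199105  ]), 'ft_force': array([ 0.05723735,  0.26336504, -1.06595005]), 'torque': array([-0.05828061,  0.00844266,  0.01277086]), 'grip_width': 0.9983251548504741}
scene {'mtx': array([[472.16568925,   0.        , 284.77664309],
       [  0.        , 472.16568925, 201.58245599],
       [  0.        ,   0.        ,   1.        ]]), 'k1': -0.07357395323958588, 'extrinsics': array([[ 0.52817561,  0.84913111, -0.00262398, -0.28261847],
       [-0.44937076,  0.28213643,  0.84762312,  0.03895543],
       [ 0.72048348, -0.44651472,  0.53059227, -1.59086064],

[... 370 characters left out ...]
.16233576, -0.47463091],
       [-0.16193487, -0.01745094,  0.98664713, -1.4225381 ],
       [ 0.        ,  0.        ,  0.        ,  1.        ]])}
wrist {'mtx': array([[295.57027191,   0.        , 278.71801658],
       [  0.        , 295.57027191, 212.45914069],
       [  0.        ,   0.        ,   1.        ]]), 'k1': -0.032504005672245505, 'hand_eye': array([[-2.41264046e-04,  2.51650445e-01, -9.67818162e-01,
        -1.61405181e-01],
       [ 9.99999171e-01, -1.16358574e-03, -5.51839938e-04,
        -2.29006286e-04],
       [-1.26501018e-03, -9.67817493e-01, -2.51649955e-01,
        -6.91582524e-02],
       [ 0.00000000e+00,  0.00000000e+00,  0.00000000e+00,
         1.00000000e+00]])}
```

View pics/scene0.png

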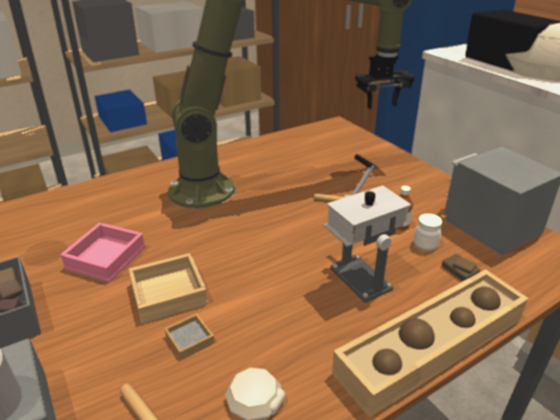

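View pics/top0.png

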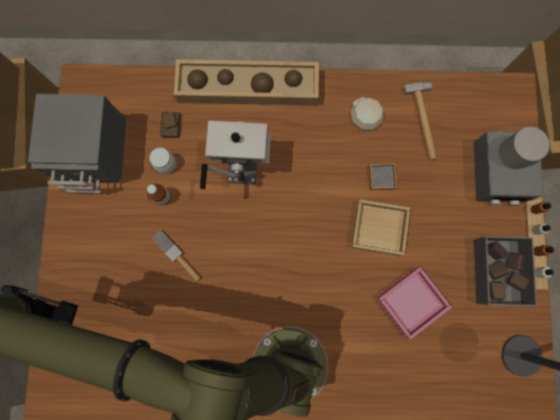

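View pics/wrist0.png

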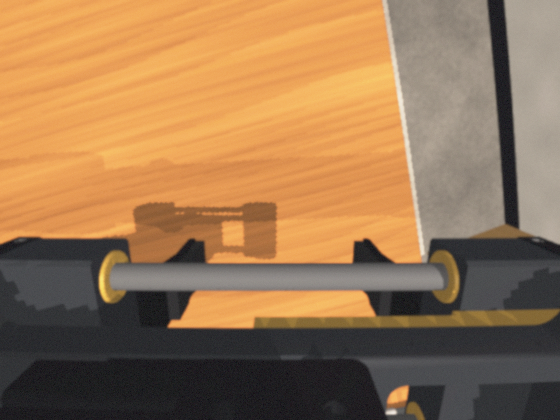

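The top view shows the cover and knob at (236,138), the lever bar at (204,176), and the bottle at (158,193). The jar is at (163,160).

Things that could be taken for the finds tray (top view):
- plywood tray at (381,228)
- pink tray at (414,302), a look-alike to leave alone
- cardboard box at (383,176), too small
- long fossil trough at (247,82), in use
- dark tray at (507,270)

I choose (381,228) and check it in a close crop.

```bash
cat > h.py <<'E'
import numpy as np, cv2
from bench import ctrl
from scipy.spatial.transform import Rotation as R
def save(im,name,box=None,s=1):
    if box: im=im[box[1]:box[3],box[0]:box[2]]
    im=cv2.resize(im,None,fx=s,fy=s,interpolation=cv2.INTER_CUBIC)
    cv2.imwrite(f"pics/{name}.png",cv2.cvtColor(im,cv2.COLOR_RGB2BGR))
def ray(cam,px,st=None):
    m=ctrl.camera_model(cam);K=np.array(m["mtx"]);k1=m["k1"]
    d=np.array([(px[0]-K[0,2])/K[0,0],(px[1]-K[1,2])/K[1,1]])
    u=d.copy()
    for _ in range(30): u=d/(1+k1*(u@u))
    v=np.array([u[0],-u[1],-1.])
    if cam=="wrist":
        H=np.array(m["hand_eye"]);st=st or ctrl.get_state()
        Rt=R.from_rotvec(st["tool_rot"]).as_matrix()
        o=Rt@H[:3,3]+st["position"];v=Rt@H[:3,:3]@v
    else:
        E=np.array(m["extrinsics"]);o=-E[:3,:3].T@E[:3,3];v=E[:3,:3].T@v
    return o,v/np.linalg.norm(v)
def onz(cam,px,z,st=None):
    o,v=ray(cam,px,st);return o+v*(z-o[2])/v[2]
def tri(*rs):
    A=0;b=0
    for o,v in rs:
        P=np.eye(3)-np.outer(v,v);A=A+P;b=b+P@o
    p=np.linalg.solve(A,b)
    return p,[float(np.linalg.norm((np.eye(3)-np.outer(v,v))@(p-o))) for o,v in rs]
def proj(cam,p,st=None):
    m=ctrl.camera_model(cam);K=np.array(m["mtx"]);k1=m["k1"]
    if cam=="wrist":
        H=np.array(m["hand_eye"]);st=st or ctrl.get_state()
        Rt=R.from_rotvec(st["tool_rot"]).as_matrix()
        q=H[:3,:3].T@(Rt.T@(np.array(p)-st["position"])-H[:3,3])
    else:
        E=np.array(m["extrinsics"]);q=E[:3,:3]@np.array(p)+E[:3,3]
    u=np.array([q[0],-q[1]])/-q[2];u=u*(1+k1*(u@u));return K[:2,:2]@u+K[:2,2]
E
python3 - <<'E'
from h import *
t=cv2.cvtColor(cv2.imread("pics/top0.png"),cv2.COLOR_BGR2RGB)
s=cv2.cvtColor(cv2.imread("pics/scene0.png"),cv2.COLOR_BGR2RGB)
save(t,"t1",(140,105,290,215),5)
save(t,"t2",(330,150,430,265),5)
save(s,"s1",(310,140,450,305),3.6)
E
```

```text
(no output)
```

View pics/t1.png

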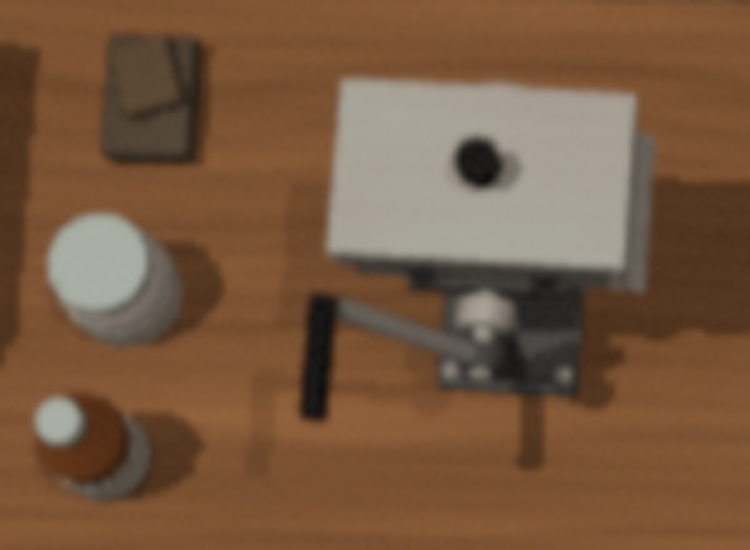

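View pics/t2.png

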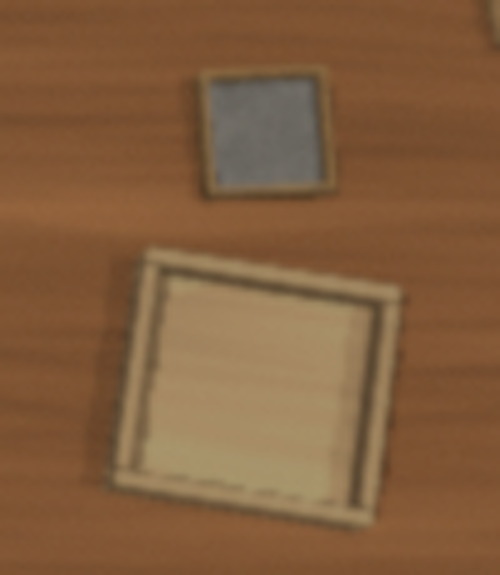

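View pics/s1.png

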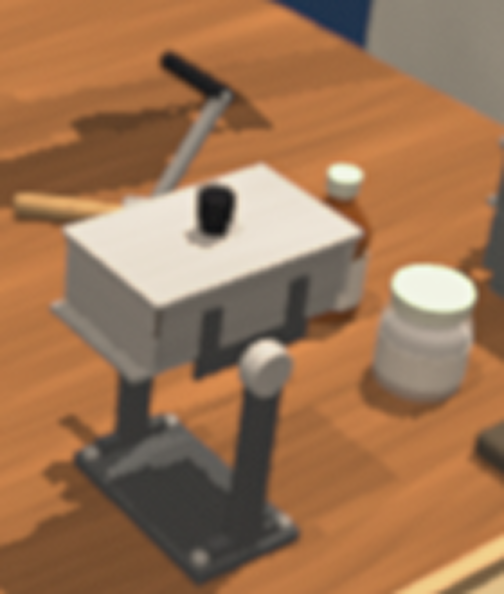

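The crops confirm it: the plywood tray is the larger one, with four rim corners at crop (148,250), (402,288), (372,524) and (110,484). The knob is at t1 (478,162). The lever bar runs from t1 (322,297) to (314,415).

Run:
```python
from h import *
T=lambda u,v:(140+u/5-.4,105+v/5-.4); T2=lambda u,v:(330+u/5-.4,150+v/5-.4); S=lambda u,v:(310+u/3.6-.36,140+v/3.6-.36)
np.set_printoptions(precision=4,suppress=True)
print("knob",*tri(ray("top",T(478,162)),ray("scene",S(215,209))))
print("bar in",*tri(ray("top",T(322,303)),ray("scene",S(222,97))))
print("bar out",*tri(ray("top",T(314,409)),ray("scene",S(168,60))))
c=[onz("top",T2(*p),.05) for p in((148,250),(402,288),(372,524),(110,484))]
print("tray",np.array(c),np.mean(c,0))
for a,b in((0,1),(1,2),(2,3),(3,0)): d=c[b]-c[a];print(np.linalg.norm(d),np.degrees(np.arctan2(d[1],d[0])))
cc=[onz("top",T(*p),.226) for p in((341,78),(636,94),(622,271),(328,250))]
print("cover",np.array(cc),np.mean(cc,0))
for a,b in((0,1),(1,2),(2,3),(3,0)): d=cc[b]-cc[a];print(np.linalg.norm(d),np.degrees(np.arctan2(d[1],d[0])))
print("bottle cap",onz("top",T(60,420),.13),"jar cap",onz("top",T(98,262),.085),"base",onz("top",T(507,385),.012), onz("top",T(438,385),.012),onz("top",T(577,390),.012))
print("box",[onz("top",T2(*p),.025) for p in((200,70),(328,68),(336,190),(206,194))])
```

```text
knob [0.6355 0.166  0.2462] [3.393554570245089e-05, 3.3935545702457946e-05]
bar in [0.549  0.2439 0.2659] [2.0431616126998735e-06, 2.0431616127338336e-06]
bar out [0.4903 0.2443 0.2693] [0.00027911629495457047, 0.0002791162949546112]
tray [[ 0.5066 -0.2037  0.05  ]
 [ 0.4867 -0.3599  0.05  ]
 [ 0.3411 -0.3391  0.05  ]
 [ 0.3613 -0.1805  0.05  ]] [ 0.4239 -0.2708  0.05  ]
0.15746311984170336 -97.26666207900371
0.14710370476320894 171.86132619511554
0.15989816624815584 82.74628406192812
0.14719701740757285 -9.08622251302494
cover [[0.6892 0.2472 0.226 ]
 [0.6835 0.0816 0.226 ]
 [0.5814 0.0862 0.226 ]
 [0.5895 0.2493 0.226 ]] [0.6359 0.1661 0.226 ]
0.16572425280457875 -91.97563684870698
0.10225878564331008 177.42390206085625
0.16331219361946073 87.12700635449045
0.09970478848114095 -1.1938336367347737
bottle cap [0.5094 0.4195 0.13  ] jar cap [0.6183 0.4161 0.085 ] base [0.5631 0.1678 0.012 ] [0.562  0.2121 0.012 ] [0.5609 0.1228 0.012 ]
box [array([ 0.6288, -0.241 ,  0.025 ]), array([ 0.6321, -0.3224,  0.025 ]), array([ 0.5528, -0.3263,  0.025 ]), array([ 0.5482, -0.2444,  0.025 ])]
```

```bash
cat >> h.py <<'E'
def go(p,yawdeg=None):
    "needed move to world point p (TCP), in tool axes now, units; yaw = target dir of tool y mod 180"
    st=ctrl.get_state();Rt=R.from_rotvec(st["tool_rot"]).as_matrix()
    d=Rt.T@(np.array(p)-st["position"])/0.3
    np.set_printoptions(precision=4,suppress=True)
    print("t",round(st["time"],2),"pos",st["position"],"units",d,"w",st["grip_width"],"F",st["ft_force"],"q",st["joint_positions"])
    print("toolx",Rt[:,0],"tooly",Rt[:,1],"tooly yaw",np.degrees(np.arctan2(Rt[1,1],Rt[0,1])))
    if yawdeg is not None:
        y=np.radians(yawdeg);ty=np.array([np.cos(y),np.sin(y),0]);
        if ty@Rt[:,1]<0: ty=-ty
        tx=np.array([0,0,-1.]);M=np.column_stack([tx,ty,np.cross(tx,ty)])
        print("rot units (tool axes)",np.degrees(R.from_matrix(Rt.T@M).as_rotvec())/5)
E
python3 -c "
from h import *
go([.6355,.166,.34],88)"
```

```text
t 0.15 pos [0.1619 0.6291 0.2217] units [-0.3925 -1.1022  1.9136] w 1.002732167058205 F [-0.1493  0.2862  0.7854] q [-1.3049  0.3216 -0.0701  1.4514  0.0226  1.3708 -0.0569]
toolx [-0.0003 -0.0014 -1.    ] tooly [ 0.2491  0.9685 -0.0014] tooly yaw 75.57317660149937
rot units (tool axes) [-2.4854 -0.001   0.0164]
```

```bash
python3 -m jog '[{"rot":[-0.62,0,0],"travel":[-0.13,0,0],"jaw":-1},{"rot":[-0.62,0,0],"travel":[-0.13,0,0],"jaw":-1},{"rot":[-0.62,0,0],"travel":[-0.13,0,0],"jaw":-1},{"rot":[-0.62,0,0],"travel":[-0.13,0,0],"jaw":-1},{"rot":[0,0,0],"travel":[0,-0.1,0.11],"jaw":-1},{"rot":[0,0,0],"travel":[0,-0.1,0.11],"jaw":-1},{"rot":[0,0,0],"travel":[0,-0.1,0.11],"jaw":-1},{"rot":[0,0,0],"travel":[0,-0.1,0.11],"jaw":-1}]' 20
python3 -m jog '[{"rot":[0,0,0],"travel":[0,-0.1,0.11],"jaw":-1},{"rot":[0,0,0],"travel":[0,-0.1,0.11],"jaw":-1},{"rot":[0,0,0],"travel":[0,-0.1,0.11],"jaw":-1},{"rot":[0,0,0],"travel":[0,-0.1,0.11],"jaw":-1},{"rot":[0,0,0],"travel":[0,-0.1,0.11],"jaw":-1},{"rot":[0,0,0],"travel":[0,-0.1,0.11],"jaw":-1},{"rot":[0,0,0],"travel":[0,-0.1,0.11],"jaw":-1},{"rot":[0,0,0],"travel":[0,0,0],"jaw":-1}]'
python3 -c "
from h import *
go([.6355,.166,.38],88)"
```

```text
time: 0.95
position: [0.2907, 0.5035, 0.3783]
tool_rot: [0.027, 1.571, -0.028]
ft_force: [0.4, 0.0, 0.1]
grip_width: 0.997
time: 1.75
position: [0.5179, 0.2793, 0.3781]
tool_rot: [0.034, 1.568, -0.041]
ft_force: [-0.2, -0.2, 0.8]
grip_width: 0.997
t 1.75 pos [0.5179 0.2793 0.3781] units [-0.004  -0.3584  0.4096] w 0.9972011575490012 F [-0.1996 -0.169   0.833 ] q [-0.7501  0.161   0.2441  1.346  -0.0341  1.6395  1.0115]
toolx [ 0.0021 -0.0042 -1.    ] tooly [ 0.0478  0.9988 -0.0041] tooly yaw 87.25870091230142
rot units (tool axes) [-0.1482  0.0256  0.0476]
```

```bash
python3 -m jog '[{"rot":[-0.03,0,0],"travel":[0,-0.09,0.1],"jaw":-1},{"rot":[-0.03,0,0],"travel":[0,-0.09,0.1],"jaw":-1},{"rot":[-0.03,0,0],"travel":[0,-0.09,0.1],"jaw":-1},{"rot":[-0.03,0,0],"travel":[0,-0.09,0.1],"jaw":-1},{"rot":[0,0,0],"travel":[0,0,0],"jaw":-1}]'
python3 -c "
from h import *
go([.6355,.166,.38],88)
st=ctrl.get_state(); print(proj('wrist',[.6355,.166,.246],st))
save(ctrl.get_image('wrist'),'w1')"
```

```text
time: 2.25
position: [0.6325, 0.1686, 0.377]
tool_rot: [0.023, 1.571, -0.031]
ft_force: [-0.0, -1.5, -0.5]
grip_width: 0.994
t 2.25 pos [0.6325 0.1686 0.377 ] units [-0.01   -0.0085  0.0102] w 0.9938313212870205 F [-0.0163 -1.4651 -0.4577] q [-0.5492  0.3193  0.3432  1.1691 -0.1014  1.6714  1.3042]
toolx [-0.0001 -0.005  -1.    ] tooly [ 0.0344  0.9994 -0.005 ] tooly yaw 88.03070548822289
rot units (tool axes) [0.0061 0.0007 0.0575]
[276.7975 208.8472]
```

View pics/w1.png

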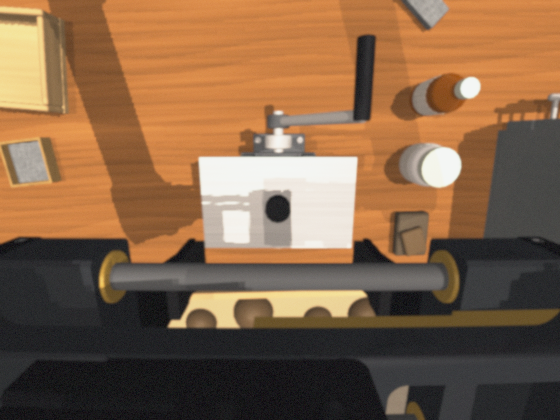

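```bash
python3 -m jog '[{"rot":[0,0,0.05],"travel":[0.12,-0.008,0.01],"jaw":-1},{"rot":[0,0,0],"travel":[0.12,0,0],"jaw":-1},{"rot":[0,0,0],"travel":[0.12,0,0],"jaw":-1},{"rot":[0,0,0],"travel":[0.08,0,0],"jaw":-1},{"rot":[0,0,0],"travel":[0,0,0],"jaw":-1}]'
python3 -c "
from h import *
go([.6355,.166,.234],88)"
```

```text
time: 2.8
position: [0.6292, 0.1748, 0.2422]
tool_rot: [0.02, 1.579, -0.015]
ft_force: [-1.2, -0.2, 0.6]
grip_width: 0.996
t 2.8 pos [0.6292 0.1748 0.2422] units [ 0.027  -0.0289  0.0219] w 0.9957358502121649 F [-1.245  -0.246   0.6153] q [-0.5582  0.3297  0.3241  1.4192 -0.1095  1.4166  1.3156]
toolx [-0.0079  0.003  -1.    ] tooly [0.0224 0.9997 0.0029] tooly yaw 88.7187488626746
rot units (tool axes) [ 0.1439 -0.0911 -0.0322]
```

```bash
python3 -m jog '[{"rot":[0,0,0],"travel":[0,0,0],"jaw":-1},{"rot":[0,0,0],"travel":[0,0,0],"jaw":-1}]'
python3 -c "
from h import *
go([.6355,.166,.234],88)"
```

```text
time: 3.0
position: [0.6333, 0.1741, 0.249]
tool_rot: [0.023, 1.567, -0.014]
ft_force: [0.2, -1.0, 0.1]
grip_width: 0.997
t 3.0 pos [0.6333 0.1741 0.249 ] units [ 0.0497 -0.0271  0.0078] w 0.9972830580239422 F [ 0.1548 -1.0075  0.0755] q [-0.5571  0.3263  0.3262  1.4101 -0.109   1.4174  1.316 ]
toolx [ 0.0033  0.0058 -1.    ] tooly [0.0239 0.9997 0.0059] tooly yaw 88.62849737807603
rot units (tool axes) [ 0.1256  0.0363 -0.068 ]
```

```bash
python3 -m jog '[{"rot":[0.1,0,0],"travel":[0.02,-0.027,0.008],"jaw":-1},{"rot":[0,0,0],"travel":[0.02,0,0],"jaw":-1},{"rot":[0,0,0],"travel":[0,0,0],"jaw":-1},{"rot":[0,0,0],"travel":[0,0,0],"jaw":-1}]'
python3 -c "
from h import *
go([.6355,.166,.234],88)
print(ctrl.get_state()['qd'])"
```

```text
time: 3.4
position: [0.6347, 0.1649, 0.2344]
tool_rot: [0.03, 1.571, -0.023]
ft_force: [0.6, -0.1, -0.3]
grip_width: 0.998
t 3.4 pos [0.6347 0.1649 0.2344] units [0.0012 0.0036 0.0026] w 0.9979518252792479 F [ 0.6231 -0.1426 -0.2665] q [-0.5469  0.3329  0.3301  1.4313 -0.1123  1.3944  1.3229]
toolx [-0.0002  0.0045 -1.    ] tooly [0.0339 0.9994 0.0045] tooly yaw 88.05748384625262
rot units (tool axes) [ 0.0115 -0.0046 -0.0515]
[-0.0039 -0.0027 -0.0046 -0.0057  0.0013  0.0013  0.0017]
```

Aligned; now close on the knob.

```bash
python3 -m jog '[{"rot":[0,0,0],"travel":[0,0,0],"jaw":1},{"rot":[0,0,0],"travel":[0,0,0],"jaw":1},{"rot":[0,0,0],"travel":[0,0,0],"jaw":1},{"rot":[0,0,0],"travel":[0,0,0],"jaw":1},{"rot":[0,0,0],"travel":[0,0,0],"jaw":1},{"rot":[0,0,0],"travel":[0,0,0],"jaw":1}]' 30
python3 -c "
from h import *
go([.6355,.166,.38],88)"
```

```text
time: 4.0
position: [0.6348, 0.165, 0.2346]
tool_rot: [0.03, 1.571, -0.023]
ft_force: [0.1, -0.5, 0.1]
grip_width: 0.538
t 4.0 pos [0.6348 0.165  0.2346] units [-0.4847  0.0054  0.0023] w 0.5384100280919486 F [ 0.0541 -0.49    0.1046] q [-0.5472  0.3328  0.3302  1.4312 -0.1121  1.3943  1.3229]
toolx [ 0.0002  0.0044 -1.    ] tooly [0.0336 0.9994 0.0044] tooly yaw 88.07507899078568
rot units (tool axes) [ 0.015   0.0006 -0.0509]
```

```bash
python3 -m jog '[{"rot":[0,0,0],"travel":[0,0,0],"jaw":1},{"rot":[0,0,0],"travel":[0,0,0],"jaw":1},{"rot":[0,0,0],"travel":[0,0,0],"jaw":1},{"rot":[0,0,0],"travel":[0,0,0],"jaw":1},{"rot":[0,0,0],"travel":[0,0,0],"jaw":1},{"rot":[0,0,0],"travel":[0,0,0],"jaw":1}]' 30
```

```text
time: 4.6
position: [0.6347, 0.1652, 0.2346]
tool_rot: [0.03, 1.571, -0.023]
ft_force: [0.7, 0.3, -0.4]
grip_width: 0.289
```

```bash
python3 -m jog '[{"rot":[0,0,0],"travel":[-0.03,0,0],"jaw":1},{"rot":[0,0,0],"travel":[-0.06,0,0],"jaw":1},{"rot":[0,0,0],"travel":[-0.08,0,0],"jaw":1},{"rot":[0,0,0],"travel":[-0.08,0,0],"jaw":1},{"rot":[0,0,0],"travel":[-0.08,0,0],"jaw":1},{"rot":[0,0,0],"travel":[-0.08,0,0],"jaw":1},{"rot":[0,0,0],"travel":[-0.06,0,0],"jaw":1},{"rot":[0,0,0],"travel":[0,0,0],"jaw":1}]'
python3 -c "
from h import *
go([.452,.13,.38],88)
save(ctrl.get_image('scene'),'s2',(270,60,450,300),2.4)"
```

```text
time: 5.4
position: [0.6357, 0.1641, 0.379]
tool_rot: [0.031, 1.565, -0.022]
ft_force: [-0.5, -0.9, -0.9]
grip_width: 0.288
t 5.4 pos [0.6357 0.1641 0.379 ] units [-0.0072 -0.1345 -0.6082] w 0.2883195025111199 F [-0.5297 -0.9004 -0.9347] q [-0.5379  0.3175  0.3451  1.1675 -0.1107  1.6672  1.3165]
toolx [ 0.0053  0.0056 -1.    ] tooly [0.034  0.9994 0.0058] tooly yaw 88.05241698092651
rot units (tool axes) [ 0.0103  0.0587 -0.0666]
```

View pics/s2.png

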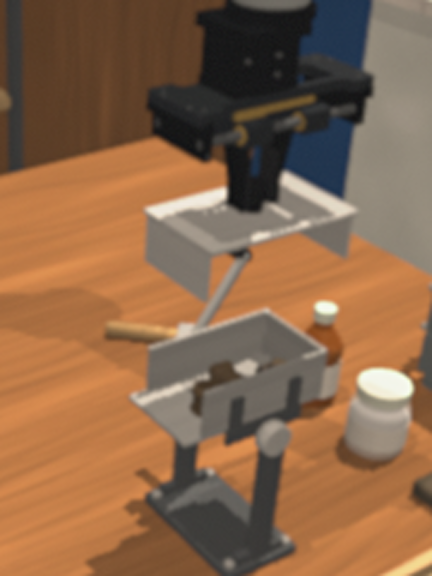

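```bash
python3 -m jog '[{"rot":[0,0,0],"travel":[0,-0.02,-0.06],"jaw":1},{"rot":[0,0,0],"travel":[0,-0.02,-0.1],"jaw":1},{"rot":[0,0,0],"travel":[0,-0.02,-0.1],"jaw":1},{"rot":[0,0,0],"travel":[0,-0.02,-0.1],"jaw":1},{"rot":[0,0,0],"travel":[0,-0.02,-0.1],"jaw":1},{"rot":[0,0,0],"travel":[0,-0.02,-0.1],"jaw":1},{"rot":[0,0,0],"travel":[0,-0.02,-0.05],"jaw":1},{"rot":[0,0,0],"travel":[0,0,0],"jaw":1}]'
python3 -c "
from h import *
go([.452,.13,.09],88)"
```

```text
time: 6.25
position: [0.4485, 0.1278, 0.3748]
tool_rot: [0.03, 1.572, -0.022]
ft_force: [0.5, -0.9, -1.1]
grip_width: 0.285
t 6.25 pos [0.4485 0.1278 0.3748] units [0.9493 0.0032 0.0125] w 0.2846827168478624 F [ 0.5239 -0.8591 -1.1386] q [-0.6415 -0.1163  0.2796  1.6247  0.0273  1.6279  1.1757]
toolx [-0.0009  0.0047 -1.    ] tooly [0.0331 0.9994 0.0047] tooly yaw 88.1056613717979
rot units (tool axes) [ 0.0212 -0.0127 -0.0535]
```

```bash
python3 -m jog '[{"rot":[0,0,0],"travel":[0.1,0,0.006],"jaw":1},{"rot":[0,0,0],"travel":[0.14,0,0.006],"jaw":1},{"rot":[0,0,0],"travel":[0.14,0,0],"jaw":1},{"rot":[0,0,0],"travel":[0.14,0,0],"jaw":1},{"rot":[0,0,0],"travel":[0.14,0,0],"jaw":1},{"rot":[0,0,0],"travel":[0.14,0,0],"jaw":1},{"rot":[0,0,0],"travel":[0.1,0,0],"jaw":1},{"rot":[0,0,0],"travel":[0.07,0,0],"jaw":1}]'
python3 -m jog '[{"rot":[0,0,0],"travel":[0,0,0],"jaw":1},{"rot":[0,0,0],"travel":[0,0,0],"jaw":1}]'
python3 -c "
from h import *
go([.452,.13,.056],88)"
```

```text
time: 7.05
position: [0.4524, 0.1287, 0.0806]
tool_rot: [0.028, 1.575, -0.025]
ft_force: [-0.4, 0.7, -1.1]
grip_width: 0.291
time: 7.25
position: [0.4542, 0.1295, 0.084]
tool_rot: [0.029, 1.571, -0.024]
ft_force: [0.2, 1.1, -1.3]
grip_width: 0.284
t 7.25 pos [0.4542 0.1295 0.084 ] units [ 0.0933  0.0012 -0.0072] w 0.2838112210477423 F [ 0.2013  1.125  -1.2686] q [-0.6229  0.0606  0.3014  2.0533 -0.0251  1.0302  1.2279]
toolx [-0.0008  0.0035 -1.    ] tooly [0.0339 0.9994 0.0034] tooly yaw 88.05814778192138
rot units (tool axes) [ 0.0116 -0.0105 -0.0392]
```

```bash
python3 -m jog '[{"rot":[0,0,0],"travel":[0.03,0,0],"jaw":1},{"rot":[0,0,0],"travel":[0.03,0,0],"jaw":1},{"rot":[0,0,0],"travel":[0.02,0,0],"jaw":1},{"rot":[0,0,0],"travel":[0.01,0,0],"jaw":1},{"rot":[0,0,0],"travel":[0,0,0],"jaw":1},{"rot":[0,0,0],"travel":[0,0,0],"jaw":1}]'
```

```text
time: 7.85
position: [0.4542, 0.1299, 0.0575]
tool_rot: [0.03, 1.57, -0.023]
ft_force: [0.2, 0.2, -1.7]
grip_width: 0.284
```

```bash
python3 -m jog '[{"rot":[0,0,0],"travel":[0.007,0,0],"jaw":1},{"rot":[0,0,0],"travel":[0,0,0],"jaw":1},{"rot":[0,0,0],"travel":[0,0,0],"jaw":1}]'
```

```text
time: 8.15
position: [0.4544, 0.13, 0.0555]
tool_rot: [0.03, 1.57, -0.023]
ft_force: [1.2, 0.6, -0.3]
grip_width: 0.284
```

```bash
python3 -m jog '[{"rot":[0,0,0],"travel":[0.003,0,0],"jaw":1},{"rot":[0,0,0],"travel":[0,0,0],"jaw":1},{"rot":[0,0,0],"travel":[0,0,0],"jaw":-0.2},{"rot":[0,0,0],"travel":[0,0,0],"jaw":-0.2},{"rot":[0,0,0],"travel":[0,0,0],"jaw":-0.2},{"rot":[0,0,0],"travel":[0,0,0],"jaw":-0.2},{"rot":[0,0,0],"travel":[0,0,0],"jaw":-0.2}]'
python3 -m jog '[{"rot":[0,0,0],"travel":[-0.1,0,0],"jaw":-0.2},{"rot":[0,0,0],"travel":[-0.14,0,0],"jaw":-1},{"rot":[0,0,0],"travel":[-0.14,0,0],"jaw":-1},{"rot":[0,0,0],"travel":[0,0,0],"jaw":-1}]'
python3 -c "
from h import *
# tray -y wall centre: tray centre (.424,-.271) yaw -8
import numpy as np
a=np.radians(-8);w=np.array([.424,-.271])+np.array([-np.sin(a),np.cos(a)])*-.075
print(w)
go([*w,.2],82)
save(ctrl.get_image('scene'),'s3',(170,60,450,300),2.4)"
```

```text
time: 8.85
position: [0.454, 0.1298, 0.0542]
tool_rot: [0.03, 1.571, -0.023]
ft_force: [0.4, 0.9, 0.5]
grip_width: 0.583
time: 9.25
position: [0.4579, 0.1306, 0.1742]
tool_rot: [0.034, 1.561, -0.019]
ft_force: [0.5, -0.2, -0.2]
grip_width: 0.786
[ 0.41356202 -0.34527011]
t 9.25 pos [0.4579 0.1306 0.1742] units [-0.1018 -1.5895 -0.0932] w 0.7855077701073876 F [ 0.5261 -0.2396 -0.1631] q [-0.6326 -0.037   0.2979  1.9521  0.006   1.2123  1.2002]
toolx [ 0.0101  0.009  -0.9999] tooly [0.0337 0.9994 0.0094] tooly yaw 88.07035411794043
rot units (tool axes) [ 1.2135  0.1067 -0.1134]
```

View pics/s3.png

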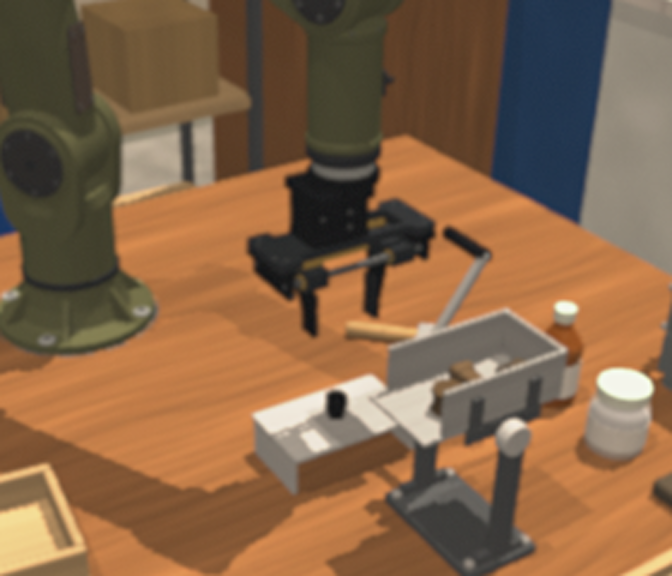

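```bash
python3 -m jog '[{"rot":[0.15,0,0],"travel":[-0.06,-0.1,0.02],"jaw":-1},{"rot":[0.15,0,0],"travel":[-0.04,-0.14,0.02],"jaw":-1},{"rot":[0.15,0,0],"travel":[0,-0.145,0],"jaw":-1},{"rot":[0.15,0,0],"travel":[0,-0.145,0],"jaw":-1},{"rot":[0.15,0,0],"travel":[0,-0.145,0],"jaw":-1},{"rot":[0.15,0,0],"travel":[0,-0.145,0],"jaw":-1},{"rot":[0.15,0,0],"travel":[0,-0.145,0],"jaw":-1},{"rot":[0.15,0,0],"travel":[0,-0.145,0],"jaw":-1}]'
python3 -c "
from h import *
go([.4136,-.3453,.2],82)"
```

```text
time: 10.1
position: [0.4378, -0.2043, 0.1956]
tool_rot: [0.113, 1.57, -0.105]
ft_force: [1.5, 0.0, -0.6]
grip_width: 1.0
t 10.1 pos [ 0.4378 -0.2043  0.1956] units [-0.0169 -0.4764 -0.015 ] w 0.999914922633801 F [ 1.4735  0.0438 -0.6431] q [-0.3158 -0.0459  0.6894  1.9076  0.0263  1.2727  1.7974]
toolx [-0.0015  0.0049 -1.    ] tooly [0.1382 0.9904 0.0046] tooly yaw 82.05545078987141
rot units (tool axes) [ 0.0111 -0.0244 -0.0531]
```

```bash
python3 -m jog '[{"rot":[0,0,0],"travel":[0,-0.12,-0.004],"jaw":-1},{"rot":[0,0,0],"travel":[0,-0.12,-0.004],"jaw":-1},{"rot":[0,0,0],"travel":[0,-0.12,-0.004],"jaw":-1},{"rot":[0,0,0],"travel":[0,-0.116,-0.004],"jaw":-1},{"rot":[0,0,0],"travel":[0,0,0],"jaw":-1},{"rot":[0,0,0],"travel":[0,0,0],"jaw":-1}]'
python3 -c "
from h import *
go([.4136,-.3453,.2],82)
st=ctrl.get_state()
save(ctrl.get_image('wrist'),'w2')
for p in [[.5066,-.2037,.05],[.4867,-.3599,.05],[.3411,-.3391,.05],[.3613,-.1805,.05]]: print(proj('wrist',p,st))"
```

```text
time: 10.7
position: [0.4135, -0.3439, 0.1949]
tool_rot: [0.114, 1.571, -0.107]
ft_force: [0.2, 1.1, -0.7]
grip_width: 1.0
t 10.7 pos [ 0.4135 -0.3439  0.1949] units [-0.0171 -0.0045  0.0009] w 1.0004611322833155 F [ 0.205   1.1428 -0.7002] q [-0.1429  0.1232  0.8569  1.7904 -0.0995  1.2769  2.1699]
toolx [-0.0024  0.0051 -1.    ] tooly [0.1401 0.9901 0.0047] tooly yaw 81.9444522044546
rot units (tool axes) [-0.011  -0.0356 -0.0538]
[411.8753 265.8342]
[273.0687 268.1164]
[272.7536 132.9653]
[430.5483 131.616 ]
```

View pics/w2.png

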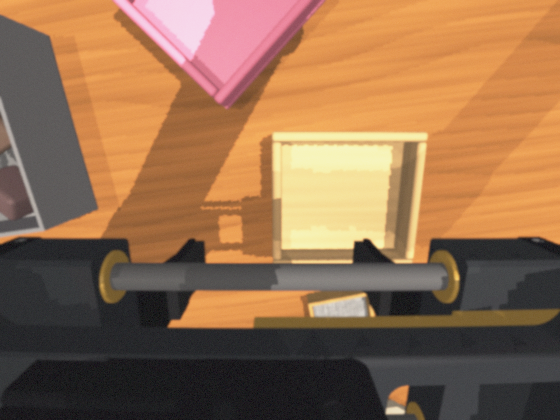

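```bash
python3 -m jog '[{"rot":[0,-0.03,-0.05],"travel":[0.1,-0.004,0],"jaw":-1},{"rot":[0,0,0],"travel":[0.12,0,0],"jaw":-1},{"rot":[0,0,0],"travel":[0.12,0,0],"jaw":-1},{"rot":[0,0,0],"travel":[0.12,0,0],"jaw":-1},{"rot":[0,0,0],"travel":[0,0,0],"jaw":-1},{"rot":[0,0,0],"travel":[0,0,0],"jaw":-1},{"rot":[0,0,0],"travel":[0,0,0],"jaw":-1}]'
python3 -c "
from h import *
go([.4136,-.3453,.02],82)"
```

```text
time: 11.45
position: [0.4161, -0.3452, 0.0602]
tool_rot: [0.107, 1.563, -0.109]
ft_force: [0.1, -0.8, 0.2]
grip_width: 1.002
t 11.45 pos [ 0.4161 -0.3452  0.0602] units [ 0.1338 -0.0013 -0.009 ] w 1.0018649411064824 F [ 0.0952 -0.8379  0.1536] q [-0.071   0.2962  0.8188  1.9348 -0.2569  1.0115  2.2965]
toolx [ 0.005  -0.0014 -1.    ] tooly [ 0.1369  0.9906 -0.0007] tooly yaw 82.12869444800825
rot units (tool axes) [0.0258 0.059  0.0082]
```

```bash
python3 -m jog '[{"rot":[0,0,0],"travel":[0.06,0,-0.009],"jaw":-1},{"rot":[0,0,0],"travel":[0.06,0,0],"jaw":-1},{"rot":[0,0,0],"travel":[0,0,0],"jaw":0.2},{"rot":[0,0,0],"travel":[0,0,0],"jaw":1},{"rot":[0,0,0],"travel":[0,0,0],"jaw":1},{"rot":[0,0,0],"travel":[0,0,0],"jaw":1},{"rot":[0,0,0],"travel":[0,0,0],"jaw":1},{"rot":[0,0,0],"travel":[0,0,0],"jaw":1}]' 45
python3 -m jog '[{"rot":[0,0,0],"travel":[0,0,0],"jaw":1},{"rot":[0,0,0],"travel":[0,0,0],"jaw":1},{"rot":[0,0,0],"travel":[0,0,0],"jaw":1},{"rot":[0,0,0],"travel":[0,0,0],"jaw":1},{"rot":[0,0,0],"travel":[0,0,0],"jaw":1},{"rot":[0,0,0],"travel":[0,0,0],"jaw":1},{"rot":[0,0,0],"travel":[0,0,0],"jaw":1},{"rot":[0,0,0],"travel":[0,0,0],"jaw":1}]'
python3 -c "
from h import *
go([.4136,-.1953,.02],82)"
```

```text
time: 12.25
position: [0.4123, -0.3446, 0.0226]
tool_rot: [0.108, 1.565, -0.109]
ft_force: [-0.4, 0.2, 0.7]
grip_width: 0.539
time: 13.05
position: [0.4119, -0.3447, 0.0222]
tool_rot: [0.108, 1.566, -0.109]
ft_force: [0.9, -2.2, -0.9]
grip_width: 0.112
t 13.05 pos [ 0.4119 -0.3447  0.0222] units [ 0.0071  0.494  -0.0633] w 0.11240945814849197 F [ 0.8595 -2.2482 -0.8897] q [-0.0397  0.3516  0.7933  1.9673 -0.3091  0.9436  2.3392]
toolx [ 0.0021 -0.0006 -1.    ] tooly [ 0.138   0.9904 -0.0003] tooly yaw 82.06727414404928
rot units (tool axes) [0.0135 0.0248 0.0035]
```

```bash
python3 -m jog '[{"rot":[0,0,0],"travel":[-0.04,0,0],"jaw":1},{"rot":[0,0,0],"travel":[-0.03,0,0],"jaw":1},{"rot":[0,0,0],"travel":[0,0.05,0],"jaw":1},{"rot":[0,0,0],"travel":[0,0.1,0],"jaw":1},{"rot":[0,0,0],"travel":[0,0.1,0],"jaw":1},{"rot":[0,0,0],"travel":[0,0.1,0],"jaw":1},{"rot":[0,0,0],"travel":[0,0.1,0],"jaw":1},{"rot":[0,0,0],"travel":[0,0.04,0],"jaw":1}]'
python3 -c "
from h import *
go([.629,-.17,.035],87.8)
save(ctrl.get_image('scene'),'s4')"
```

```text
time: 13.85
position: [0.4326, -0.1953, 0.0436]
tool_rot: [0.107, 1.566, -0.104]
ft_force: [0.1, -0.2, -4.5]
grip_width: 0.111
t 13.85 pos [ 0.4326 -0.1953  0.0436] units [0.0301 0.1713 0.6375] w 0.11086395255903247 F [ 0.0938 -0.2001 -4.5329] q [-0.3567  0.1468  0.7769  2.0967 -0.1305  0.9429  1.9279]
toolx [ 0.0021  0.0021 -1.    ] tooly [0.1341 0.991  0.0024] tooly yaw 82.29081776284184
rot units (tool axes) [-1.1019  0.0216 -0.0265]
```

View pics/s4.png

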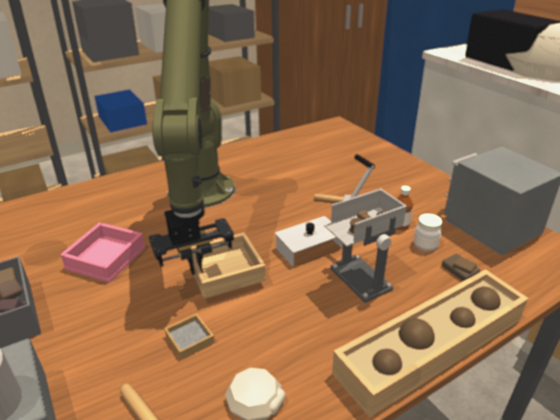

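```bash
python3 -m jog '[{"rot":[-0.15,0,0],"travel":[0,0,0.05],"jaw":1},{"rot":[-0.2,0,0],"travel":[0,0.01,0.1],"jaw":1},{"rot":[-0.2,0,0],"travel":[0,0.02,0.1],"jaw":1},{"rot":[-0.2,0,0],"travel":[0,0.02,0.1],"jaw":1},{"rot":[-0.2,0,0],"travel":[0,0.02,0.1],"jaw":1},{"rot":[-0.15,0,0],"travel":[0,0.02,0.1],"jaw":1},{"rot":[0,0,0],"travel":[0,0.02,0.08],"jaw":1},{"rot":[0,0,0],"travel":[0,0,0],"jaw":1}]'
python3 -c "
from h import *
go([.629,-.044,.035],87.8)"
```

```text
time: 14.7
position: [0.6268, -0.1812, 0.0439]
tool_rot: [0.03, 1.566, -0.031]
ft_force: [0.8, 0.8, -3.8]
grip_width: 0.109
t 14.7 pos [ 0.6268 -0.1812  0.0439] units [ 0.0292  0.4573 -0.0104] w 0.10945071994902802 F [ 0.8195  0.7959 -3.8089] q [-0.2615  0.5301  0.6567  1.6592 -0.3599  1.071   2.0344]
toolx [ 0.0048 -0.0011 -1.    ] tooly [ 0.0386  0.9993 -0.0009] tooly yaw 87.78815612159039
rot units (tool axes) [-0.0023  0.0551  0.0105]
```

```bash
python3 -m jog '[{"rot":[0,0.05,0],"travel":[0,0.05,0],"jaw":1},{"rot":[0,0,0],"travel":[0,0.09,0],"jaw":1},{"rot":[0,0,0],"travel":[0,0.09,-0.004],"jaw":1},{"rot":[0,0,0],"travel":[0,0.09,-0.004],"jaw":1},{"rot":[0,0,0],"travel":[0,0.08,0],"jaw":1},{"rot":[0,0,0],"travel":[0,0.04,0],"jaw":1},{"rot":[0,0,0],"travel":[0,0,0],"jaw":1},{"rot":[0,0,0],"travel":[0,0,0],"jaw":1}]'
python3 -c "
from h import *
go([.629,-.044,.023],87.8)
save(ctrl.get_image('scene'),'s5',(190,120,430,320),3)
save(ctrl.get_image('top'),'t5',(150,90,370,260),3)"
```

```text
time: 15.5
position: [0.6257, -0.0521, 0.0439]
tool_rot: [0.033, 1.573, -0.035]
ft_force: [-0.4, -0.2, -3.9]
grip_width: 0.11
t 15.5 pos [ 0.6257 -0.0521  0.0439] units [0.0695 0.0274 0.0099] w 0.10991705049378234 F [-0.3656 -0.2163 -3.9305] q [-0.4686  0.4814  0.6438  1.7177 -0.3236  1.0536  1.8111]
toolx [-0.0024 -0.0013 -1.    ] tooly [ 0.043   0.9991 -0.0014] tooly yaw 87.53428658970722
rot units (tool axes) [-0.0532 -0.0264  0.0163]
```

View pics/s5.png

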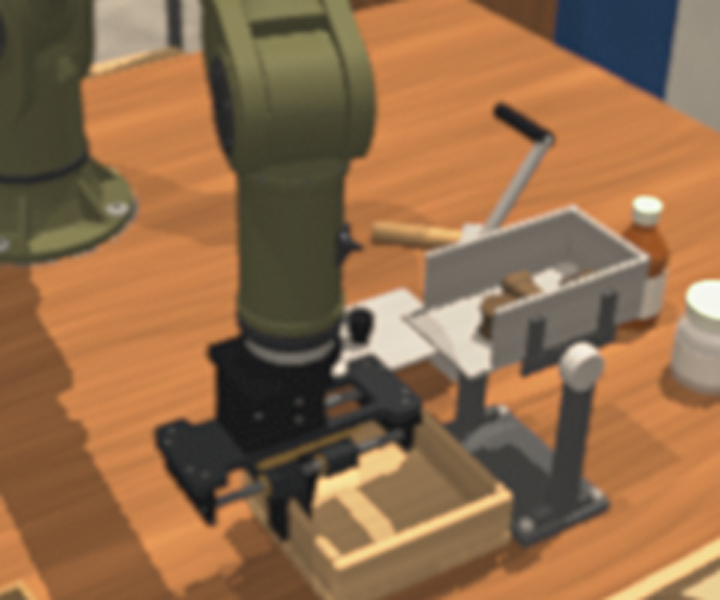

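View pics/t5.png

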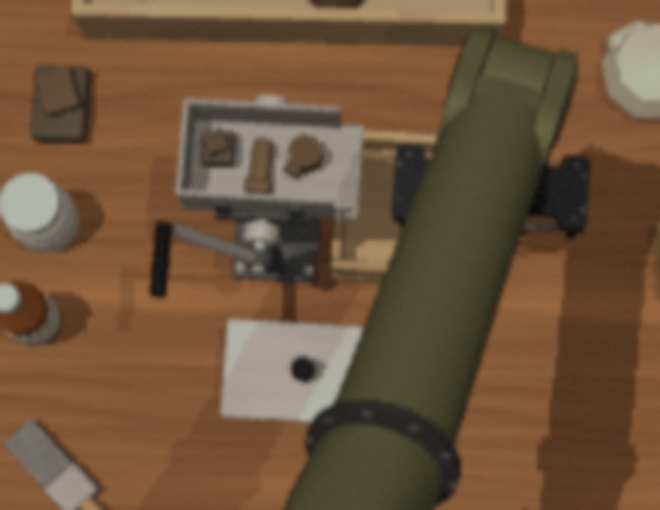

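```bash
python3 -m jog '[{"rot":[-0.05,0,0],"travel":[0.02,0.022,0.01],"jaw":1},{"rot":[0,0,0],"travel":[0.025,0,0],"jaw":1},{"rot":[0,0,0],"travel":[0.015,0,0],"jaw":1},{"rot":[0,0,0],"travel":[0,0,0],"jaw":1},{"rot":[0,0,0],"travel":[0,0,0],"jaw":1}]'
python3 -c "
from h import *
go([.629,-.045,.022],87.8)"
```

```text
time: 16.1
position: [0.6292, -0.0445, 0.0253]
tool_rot: [0.03, 1.573, -0.031]
ft_force: [1.5, -1.0, -4.4]
grip_width: 0.11
t 16.1 pos [ 0.6292 -0.0445  0.0253] units [ 0.0109 -0.0015 -0.0005] w 0.10990724239531677 F [ 1.5381 -1.0237 -4.3688] q [-0.466   0.5091  0.6288  1.7211 -0.341   1.026   1.8149]
toolx [-0.0029 -0.0004 -1.    ] tooly [ 0.0384  0.9993 -0.0005] tooly yaw 87.80063914174144
rot units (tool axes) [ 0.0001 -0.0328  0.0061]
```

```bash
python3 -m jog '[{"rot":[0,0,0],"travel":[0.009,0,0],"jaw":1},{"rot":[0,0,0],"travel":[0,0,0],"jaw":1},{"rot":[0,0,0],"travel":[0,0,0],"jaw":1},{"rot":[0,0,0],"travel":[0,0,0],"jaw":-0.4},{"rot":[0,0,0],"travel":[0,0,0],"jaw":-0.4},{"rot":[0,0,0],"travel":[0,0,0],"jaw":-0.4},{"rot":[0,0,0],"travel":[0,0,0],"jaw":-0.4},{"rot":[0,0,0],"travel":[0,0,0],"jaw":-0.4}]'
python3 -m jog '[{"rot":[0,0,0],"travel":[0,0,0],"jaw":-0.4},{"rot":[0,0,0],"travel":[-0.1,0,0],"jaw":-0.4},{"rot":[0,0,0],"travel":[-0.1,-0.02,0],"jaw":-0.4},{"rot":[0,0,0],"travel":[-0.06,-0.14,-0.04],"jaw":-0.4},{"rot":[0,0,0],"travel":[-0.06,-0.14,-0.04],"jaw":-0.4},{"rot":[0,0,0],"travel":[-0.06,-0.14,-0.04],"jaw":-0.4},{"rot":[0,0,0],"travel":[-0.1,-0.1,-0.04],"jaw":-0.4},{"rot":[0,0,0],"travel":[0,0,0],"jaw":-0.4}]'
python3 -c "
from h import *
go([.629,-.045,.022],87.8)
save(ctrl.get_image('scene'),'s6',(190,120,430,320),3)
save(ctrl.get_image('top'),'t6',(150,100,350,240),4)"
```

```text
time: 16.9
position: [0.6296, -0.0441, 0.0232]
tool_rot: [0.03, 1.572, -0.03]
ft_force: [0.8, 1.0, 0.3]
grip_width: 0.479
time: 17.7
position: [0.5747, -0.2126, 0.1719]
tool_rot: [0.034, 1.566, -0.041]
ft_force: [1.1, -0.3, -0.8]
grip_width: 0.699
t 17.7 pos [ 0.5747 -0.2126  0.1719] units [0.4979 0.569  0.1518] w 0.6986234268958214 F [ 1.0528 -0.2782 -0.8236] q [-0.3096  0.3241  0.7586  1.6457 -0.2297  1.2587  2.0155]
toolx [ 0.0043 -0.0046 -1.    ] tooly [ 0.048   0.9988 -0.0044] tooly yaw 87.24900109902077
rot units (tool axes) [-0.1101  0.0512  0.051 ]
```

View pics/s6.png

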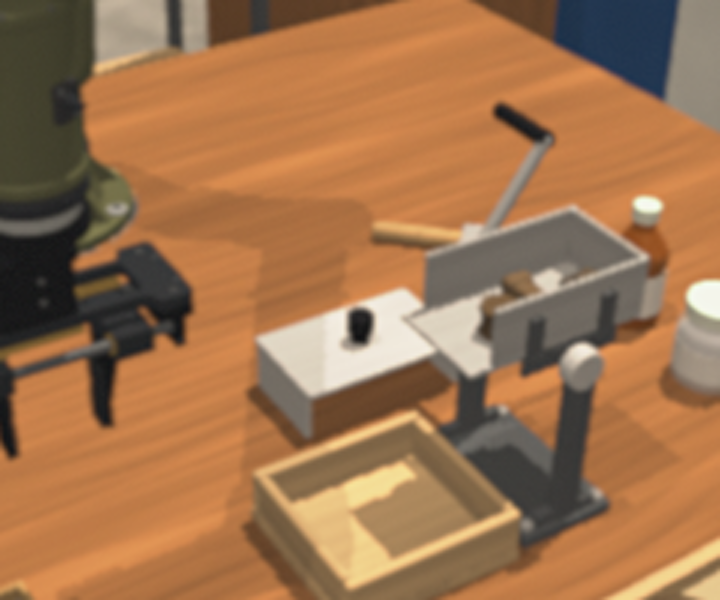

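View pics/t6.png

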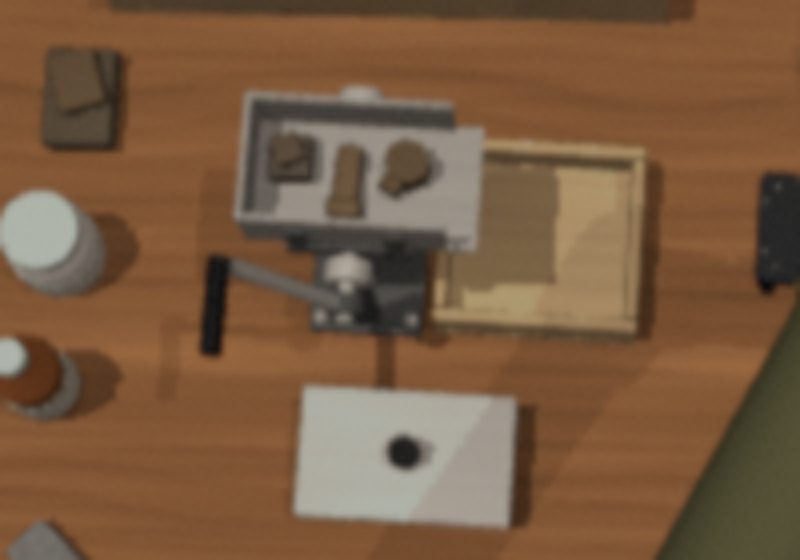

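Run:
```python
from h import *
f=lambda u,v:onz("top",(150+u/4-.4,100+v/4-.4),.05)
a,b,c=f(646,149),f(638,329),f(433,320)
print(a,b,c,np.linalg.norm(a-b),np.linalg.norm(c-b))
print("centre",(a+c)/2,"yaw",np.degrees(np.arctan2(*(a-b)[1::-1])), "base edge",onz("top",(150+424/4-.4,100+330/4-.4),.012),onz("top",(150+312/4-.4,100+328/4-.4),.012))
p=np.array([.637,.166]);y=np.radians(-2.2);Rm=np.array([[np.cos(y),-np.sin(y)],[np.sin(y),np.cos(y)]])
print("in pivot",Rm.T@((a+c)[:2]/2-p), "box front pieces")
```

```text
[ 0.70485238 -0.05215632  0.05      ] [ 0.55898587 -0.04813117  0.05      ] [0.56228803 0.11174767 0.05      ] 0.1459220359581929 0.15991294284586244
centre [0.6335702  0.02979568 0.05      ] yaw -1.5806624563170522 base edge [0.56256728 0.12095531 0.012     ] [0.56203552 0.21078385 0.012     ]
in pivot [ 0.00180132 -0.13623559] box front pieces
```

```bash
python3 -m jog '[{"rot":[-0.05,0.03,0.03],"travel":[-0.14,0,0],"jaw":0},{"rot":[-0.05,0,0],"travel":[-0.14,0,0],"jaw":0},{"rot":[0,0,0],"travel":[-0.14,0,0],"jaw":0},{"rot":[0,0,0],"travel":[-0.14,0,0],"jaw":0},{"rot":[0,0,0],"travel":[-0.12,0.08,-0.02],"jaw":0},{"rot":[0,0,0],"travel":[0,0.15,-0.02],"jaw":0},{"rot":[0,0,0],"travel":[0,0.15,-0.02],"jaw":0},{"rot":[0,0,0],"travel":[0,0.15,-0.02],"jaw":0}]'
python3 -c "
from h import *
go([.515,.244,.37],87.8)"
```

```text
time: 18.6
position: [0.5569, -0.041, 0.3707]
tool_rot: [0.023, 1.577, -0.018]
ft_force: [-0.7, 0.7, 0.3]
grip_width: 0.502
t 18.6 pos [ 0.5569 -0.041   0.3707] units [ 0.0061  0.9459 -0.1644] w 0.5021202969974391 F [-0.6843  0.7296  0.3399] q [-0.5869  0.1052  0.6816  1.4422 -0.069   1.6236  1.6334]
toolx [-0.0059  0.0032 -1.    ] tooly [0.0261 0.9997 0.0031] tooly yaw 88.50282939494622
rot units (tool axes) [ 0.1407 -0.0683 -0.0348]
```

```bash
python3 -m jog '[{"rot":[0.07,0,0],"travel":[0,0.14,-0.03],"jaw":0},{"rot":[0.07,0,0],"travel":[0,0.14,-0.03],"jaw":0},{"rot":[0,0,0],"travel":[0,0.14,-0.03],"jaw":0},{"rot":[0,0,0],"travel":[0,0.14,-0.03],"jaw":0},{"rot":[0,0,0],"travel":[0,0.14,-0.03],"jaw":0},{"rot":[0,0,0],"travel":[0,0.14,-0.01],"jaw":0},{"rot":[0,0,0],"travel":[0,0.1,0],"jaw":0},{"rot":[0,0,0],"travel":[0,0,0],"jaw":0}]'
python3 -m jog '[{"rot":[0,0,0],"travel":[0,0,0],"jaw":0},{"rot":[0,0,0],"travel":[0,0,0],"jaw":0}]'
python3 -c "
from h import *
go([.515,.244,.37],87.8)
st=ctrl.get_state();print(proj('wrist',[.5197+.034,.2428,.267],st),proj('wrist',[.5197-.034,.2454,.267],st))
save(ctrl.get_image('wrist'),'w3')"
```

```text
time: 19.4
position: [0.5172, 0.2471, 0.3699]
tool_rot: [0.025, 1.58, -0.021]
ft_force: [-0.5, 0.5, -0.7]
grip_width: 0.506
time: 19.6
position: [0.52, 0.2381, 0.372]
tool_rot: [0.034, 1.576, -0.032]
ft_force: [-0.8, -0.3, 0.1]
grip_width: 0.499
t 19.6 pos [0.52   0.2381 0.372 ] units [ 0.0066  0.0189 -0.0173] w 0.49874424362326003 F [-0.7983 -0.3284  0.0951] q [-0.8776  0.1294  0.4594  1.4026 -0.0611  1.6271  1.1044]
toolx [-0.0055  0.0016 -1.    ] tooly [0.0417 0.9991 0.0014] tooly yaw 87.60921781030454
rot units (tool axes) [-0.0381 -0.0637 -0.0163]
[284.7969 246.8136] [285.009  175.9561]
```

View pics/w3.png

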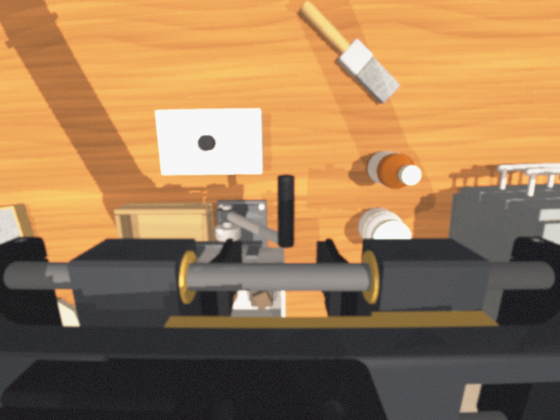

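```bash
python3 -m jog '[{"rot":[-0.03,-0.06,0],"travel":[0,0.02,-0.015],"jaw":0},{"rot":[0,0,0],"travel":[0.09,0,0],"jaw":0},{"rot":[0,0,0],"travel":[0.12,0,0],"jaw":0},{"rot":[0,0,0],"travel":[0.1,0,0],"jaw":0},{"rot":[0,0,0],"travel":[0.06,0,0],"jaw":0},{"rot":[0,0,0],"travel":[0,0,0],"jaw":0},{"rot":[0,0,0],"travel":[0,0,0],"jaw":0}]'
python3 -c "
from h import *
go([.515,.244,.248],87.8)"
```

```text
time: 20.35
position: [0.516, 0.245, 0.2623]
tool_rot: [0.033, 1.57, -0.028]
ft_force: [-0.1, -0.1, 0.7]
grip_width: 0.496
t 20.35 pos [0.516  0.245  0.2623] units [ 0.0477 -0.0036 -0.0032] w 0.4962912465683921 F [-0.064  -0.1087  0.6852] q [-0.8878  0.1359  0.4446  1.6099 -0.0614  1.4069  1.0947]
toolx [ 0.001  0.003 -1.   ] tooly [0.0392 0.9992 0.0031] tooly yaw 87.7512159579039
rot units (tool axes) [-0.0098  0.0103 -0.0351]
```

```bash
python3 -m jog '[{"rot":[0,0,0],"travel":[0.048,-0.003,-0.003],"jaw":0.5},{"rot":[0,0,0],"travel":[0,0,0],"jaw":0.5},{"rot":[0,0,0],"travel":[0,0,0],"jaw":0.5},{"rot":[0,0,0],"travel":[0,0,0],"jaw":0.5},{"rot":[0,0,0],"travel":[0,0,0],"jaw":0.5},{"rot":[0,0,0],"travel":[0,0,0],"jaw":0.5}]' 15
python3 - <<'E'
from h import *
go([.515,.244,.248],87.8)
save(ctrl.get_image('scene'),'s7',(270,80,430,230),4)
# arc waypoints in tool axes (units): y tangential, x down
th=np.radians(55.3+np.arange(0,73,4.5));y=130*np.cos(th);z=130*np.sin(th)
print(np.round(np.diff(y)/300,4),np.round(-np.diff(z)/300,4),len(th))
E
```

```text
time: 20.95
position: [0.5152, 0.2443, 0.2475]
tool_rot: [0.033, 1.57, -0.028]
ft_force: [0.4, 0.6, 0.6]
grip_width: 0.258
t 20.95 pos [0.5152 0.2443 0.2475] units [-0.0018 -0.0011 -0.0005] w 0.2576888041374149 F [0.3915 0.589  0.5748] q [-0.8871  0.1398  0.444   1.6353 -0.0631  1.3781  1.097 ]
toolx [ 0.001   0.0027 -1.    ] tooly [0.0389 0.9992 0.0028] tooly yaw 87.77337094057881
rot units (tool axes) [-0.0053  0.0102 -0.0319]
[-0.0287 -0.0301 -0.0312 -0.0322 -0.0329 -0.0335 -0.0339 -0.034  -0.034
 -0.0337 -0.0332 -0.0325 -0.0316 -0.0306 -0.0293 -0.0279] [-0.0183 -0.0159 -0.0135 -0.011  -0.0085 -0.0059 -0.0032 -0.0006  0.0021
  0.0048  0.0074  0.01    0.0125  0.0149  0.0173  0.0195] 17
```

View pics/s7.png

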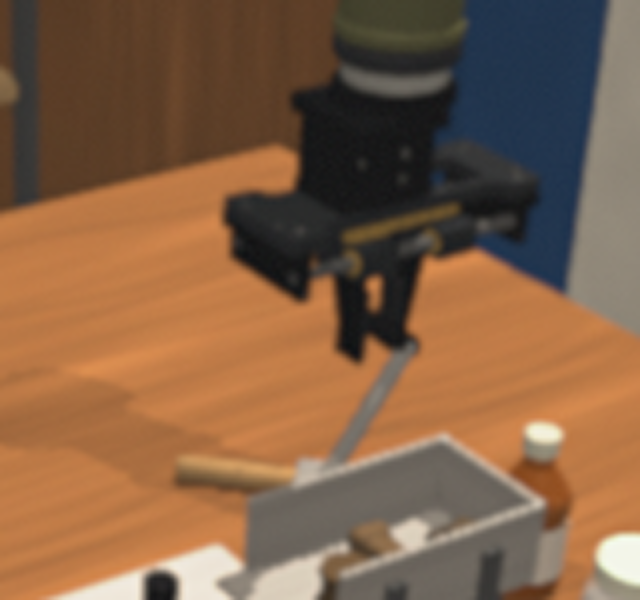

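```bash
python3 -m jog '[{"rot":[0,0,0],"travel":[-0.009,-0.0145,0],"jaw":0.5},{"rot":[0,0,0],"travel":[-0.009,-0.0145,0],"jaw":0.5},{"rot":[0,0,0],"travel":[-0.016,-0.03,0],"jaw":0.5},{"rot":[0,0,0],"travel":[-0.0135,-0.031,0],"jaw":0.5},{"rot":[0,0,0],"travel":[-0.011,-0.032,0],"jaw":0.5},{"rot":[0,0,0],"travel":[-0.0085,-0.033,0],"jaw":0.5},{"rot":[0,0,0],"travel":[0,0,0],"jaw":0.5}]'
python3 - <<'E'
from h import *
st=ctrl.get_state()
np.set_printoptions(precision=4,suppress=True)
y=np.radians(-2.2);Rm=np.array([[np.cos(y),-np.sin(y)],[np.sin(y),np.cos(y)]])
p=Rm.T@(st["position"][:2]-[.637,.166]);z=st["position"][2]+.019-.16
print(p,z,np.degrees(np.arctan2(z,p[1]))-55.3,np.hypot(z,p[1]))
save(ctrl.get_image('scene'),'s8',(190,80,430,300),2.6)
E
```

```text
time: 21.7
position: [0.5138, 0.1971, 0.269]
tool_rot: [0.035, 1.568, -0.028]
ft_force: [0.2, 1.0, 0.4]
grip_width: 0.248
[-0.1243  0.0263] 0.12799990182382978 23.06963190380762 0.13068301544638267
```

View pics/s8.png

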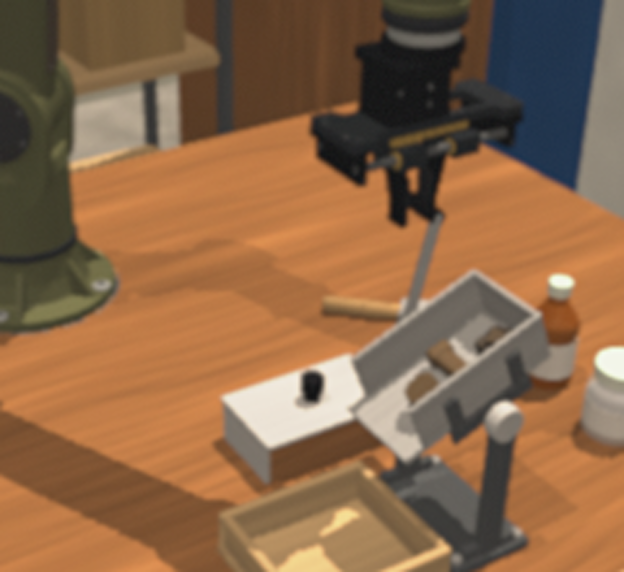

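```bash
python3 -m jog '[{"rot":[0,0,0],"travel":[-0.003,-0.017,0],"jaw":0.5},{"rot":[0,0,0],"travel":[-0.002,-0.017,0],"jaw":0.5},{"rot":[0,0,0],"travel":[-0.002,-0.017,0],"jaw":0.5},{"rot":[0,0,0],"travel":[-0.001,-0.017,0],"jaw":0.5},{"rot":[0,0,0],"travel":[0,-0.017,0],"jaw":0.5},{"rot":[0,0,0],"travel":[0,-0.017,0],"jaw":0.5},{"rot":[0,0,0],"travel":[0.001,-0.017,0],"jaw":0.5},{"rot":[0,0,0],"travel":[0.002,-0.017,0],"jaw":0.5}]'
cat > ang.py <<'E'
from h import *
st=ctrl.get_state()
np.set_printoptions(precision=4,suppress=True)
y=np.radians(-2.2);Rm=np.array([[np.cos(y),-np.sin(y)],[np.sin(y),np.cos(y)]])
p=Rm.T@(st["position"][:2]-[.637,.166]);z=st["position"][2]+.019-.16
print(st["time"],p,z,"tilt",np.degrees(np.arctan2(z,p[1]))-55.3,np.hypot(z,p[1]),"F",st["ft_force"],"w",st["grip_width"])
E
python3 ang.py
```

```text
time: 22.55
position: [0.5115, 0.1562, 0.2684]
tool_rot: [0.032, 1.57, -0.029]
ft_force: [0.1, 3.0, 1.9]
grip_width: 0.249
22.55 [-0.125  -0.0146] 0.12735974877158143 tilt 41.250737093999845 0.1281967167574832 F [0.0558 3.0046 1.8999] w 0.24873810909313404
```

```bash
python3 -m jog '[{"rot":[0,0,0],"travel":[0.0,-0.0165,0],"jaw":0.5},{"rot":[0,0,0],"travel":[0.002,-0.0165,0],"jaw":0.5},{"rot":[0,0,0],"travel":[0.003,-0.0165,0],"jaw":0.5},{"rot":[0,0,0],"travel":[0.004,-0.0165,0],"jaw":0.5},{"rot":[0,0,0],"travel":[0.005,-0.0165,0],"jaw":0.5},{"rot":[0,0,0],"travel":[0.006,-0.0165,0],"jaw":0.5},{"rot":[0,0,0],"travel":[0.006,-0.016,0],"jaw":0.5},{"rot":[0,0,0],"travel":[0.007,-0.016,0],"jaw":0.5}]'
python3 ang.py
```

```text
time: 23.35
position: [0.51, 0.1172, 0.2583]
tool_rot: [0.032, 1.57, -0.029]
ft_force: [0.3, 1.8, 1.1]
grip_width: 0.25
23.35 [-0.125  -0.0537] 0.11731014447916407 tilt 59.27771349143818 0.12899758890123805 F [0.3413 1.809  1.0827] w 0.2500738325936839
```

```bash
python3 -m jog '[{"rot":[0,0,0],"travel":[0.007,-0.016,0],"jaw":0.5},{"rot":[0,0,0],"travel":[0.008,-0.016,0],"jaw":0.5},{"rot":[0,0,0],"travel":[0.008,-0.016,0],"jaw":0.5},{"rot":[0,0,0],"travel":[0.009,-0.016,0],"jaw":0.5},{"rot":[0,0,0],"travel":[0.008,-0.016,0],"jaw":0.5},{"rot":[0,0,0],"travel":[0,0,0],"jaw":0.5},{"rot":[0,0,0],"travel":[0,0,0],"jaw":0.5}]'
python3 - <<'E'
exec(open('ang.py').read())
save(ctrl.get_image('scene'),'s9',(190,80,430,300),2.6)
save(ctrl.get_image('top'),'t9',(170,100,350,240),4)
E
```

```text
time: 24.05
position: [0.5088, 0.0928, 0.2461]
tool_rot: [0.032, 1.571, -0.03]
ft_force: [-0.3, 0.1, -0.2]
grip_width: 0.251
24.05 [-0.1253 -0.0781] 0.10512083941731057 tilt 71.30583031896879 0.13094979623657949 F [-0.3122  0.081  -0.1714] w 0.2511141837308306
```

View pics/s9.png

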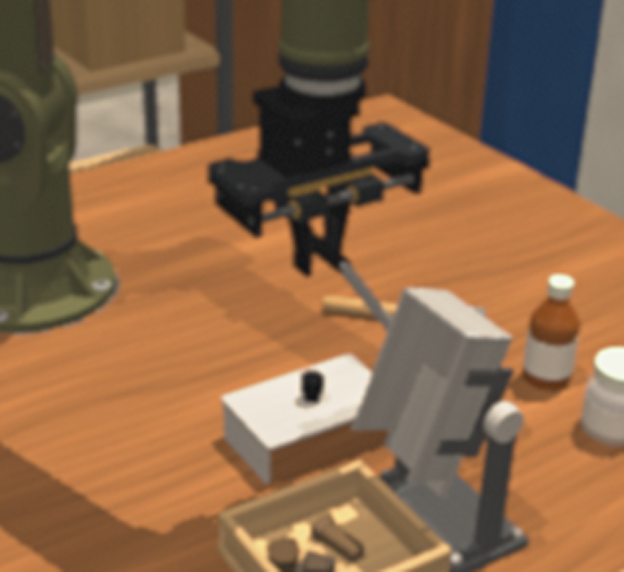

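View pics/t9.png

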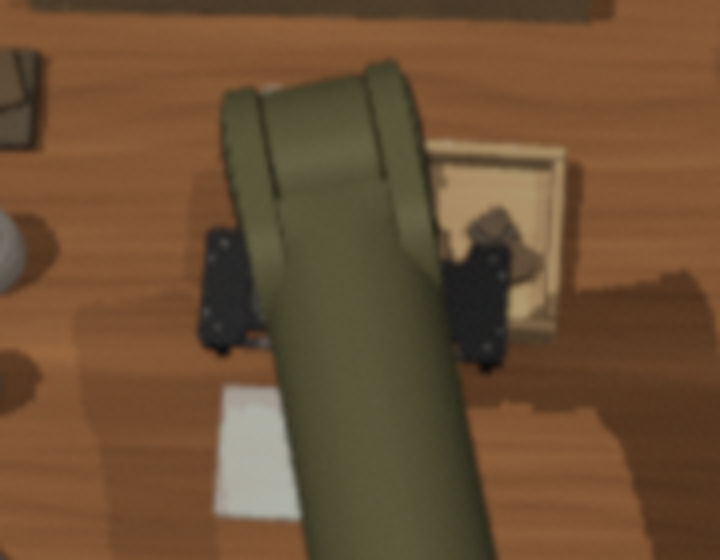

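The top and scene views show all three pieces in the tray with the pan fully tipped. I dwell briefly, then swing it back.

```bash
python3 -m jog '[{"rot":[0,0,0],"travel":[0,0,0],"jaw":0.5},{"rot":[0,0,0],"travel":[0,0,0],"jaw":0.5},{"rot":[0,0,0],"travel":[-0.01,0.014,0],"jaw":0.5},{"rot":[0,0,0],"travel":[-0.01,0.014,0],"jaw":0.5},{"rot":[0,0,0],"travel":[-0.017,0.029,0],"jaw":0.5},{"rot":[0,0,0],"travel":[-0.015,0.0305,0],"jaw":0.5},{"rot":[0,0,0],"travel":[-0.0125,0.0315,0],"jaw":0.5},{"rot":[0,0,0],"travel":[-0.01,0.0325,0],"jaw":0.5}]'
python3 ang.py
```

```text
time: 24.95
position: [0.5113, 0.1373, 0.2704]
tool_rot: [0.032, 1.57, -0.032]
ft_force: [-0.7, -5.6, 4.4]
grip_width: 0.251
24.95 [-0.1245 -0.0335] 0.1293581922166249 tilt 49.221124418107436 0.13362686751416517 F [-0.7107 -5.6215  4.3516] w 0.25079722921781566
```

```bash
python3 -m jog '[{"rot":[0,0,0],"travel":[-0.002,0.033,0],"jaw":0.5},{"rot":[0,0,0],"travel":[0,0.034,0],"jaw":0.5},{"rot":[0,0,0],"travel":[0,0.034,0],"jaw":0.5},{"rot":[0,0,0],"travel":[0.001,0.034,0],"jaw":0.5},{"rot":[0,0,0],"travel":[0.006,0.033,0],"jaw":0.5},{"rot":[0,0,0],"travel":[0.008,0.033,0],"jaw":0.5},{"rot":[0,0,0],"travel":[0,0,0],"jaw":0.5}]'
python3 ang.py
```

```text
time: 25.65
position: [0.5125, 0.2021, 0.2641]
tool_rot: [0.031, 1.572, -0.025]
ft_force: [-0.3, 0.3, 0.0]
grip_width: 0.251
25.65 [-0.1258  0.0313] 0.1231349542883918 tilt 20.433711320114583 0.12705316050951562 F [-0.2696  0.3229  0.0295] w 0.2505985557642744
```

```bash
python3 -m jog '[{"rot":[0,0,0],"travel":[0.004,0.03,0],"jaw":0.5},{"rot":[0,0,0],"travel":[0.008,0.03,0],"jaw":0.5},{"rot":[0,0,0],"travel":[0.012,0.03,0],"jaw":0.5},{"rot":[0,0,0],"travel":[0.015,0.028,0],"jaw":0.5},{"rot":[0,0,0],"travel":[0.012,0.02,0],"jaw":0.5},{"rot":[0,0,0],"travel":[0.004,0.012,0],"jaw":0.5},{"rot":[0,0,0],"travel":[0,0,0],"jaw":0.5},{"rot":[0,0,0],"travel":[0,0,0],"jaw":0.5}]'
python3 ang.py
```

```text
time: 26.45
position: [0.5151, 0.2451, 0.2489]
tool_rot: [0.033, 1.57, -0.027]
ft_force: [-0.1, 0.2, 0.4]
grip_width: 0.253
26.45 [-0.1248  0.0744] 0.10787146959914476 tilt 0.1051677791574761 0.1310411769989424 F [-0.065   0.2066  0.3713] w 0.25257727764379734
```

```bash
python3 -m jog '[{"rot":[0,0,0],"travel":[0.003,0.008,0],"jaw":0.5},{"rot":[0,0,0],"travel":[0.002,0.006,0],"jaw":0.5},{"rot":[0,0,0],"travel":[0,0,0],"jaw":0.5},{"rot":[0,0,0],"travel":[0,0,0],"jaw":0.5}]'
python3 ang.py
```

```text
time: 26.85
position: [0.5153, 0.2479, 0.2473]
tool_rot: [0.032, 1.57, -0.03]
ft_force: [-0.5, -3.4, 0.2]
grip_width: 0.249
26.85 [-0.1248  0.0772] 0.10631460850877536 tilt -1.2882320374723903 0.13139247893287365 F [-0.5042 -3.4299  0.2388] w 0.24902419170562215
```

```bash
python3 -m jog '[{"rot":[0,0,0],"travel":[0.002,0.012,0],"jaw":0.5},{"rot":[0,0,0],"travel":[0,0,0],"jaw":0.5},{"rot":[0,0,0],"travel":[0,0,0],"jaw":0.5}]'
python3 ang.py
```

```text
time: 27.15
position: [0.5154, 0.248, 0.2471]
tool_rot: [0.031, 1.572, -0.035]
ft_force: [-2.7, -10.3, 5.4]
grip_width: 0.253
27.15 [-0.1247  0.0773] 0.10613595353971014 tilt -1.3667055461837023 0.1313024063229656 F [ -2.6919 -10.2828   5.3993] w 0.25292725252399273
```

Force rose to 10 N with no motion, so the lever is at its stop. Next I back off, centre on the bar, open and lift away.

```bash
python3 -m jog '[{"rot":[0,0,0],"travel":[0,-0.024,0],"jaw":0.2},{"rot":[0,0,0],"travel":[0,0,0],"jaw":0},{"rot":[0,0,0],"travel":[0,0,0],"jaw":0},{"rot":[0,0,0],"travel":[0,0,0],"jaw":0}]'
python3 ang.py
python3 -m jog '[{"rot":[0,0,0],"travel":[-0.06,0,0],"jaw":0},{"rot":[0,0,0],"travel":[-0.12,0,0],"jaw":0},{"rot":[0,0,0],"travel":[-0.14,0,0],"jaw":0},{"rot":[0,0,0],"travel":[-0.14,0,0],"jaw":0},{"rot":[0,0,0],"travel":[0,0,-0.1],"jaw":0},{"rot":[0,0,0],"travel":[0,0.02,-0.1],"jaw":0},{"rot":[0,0,0],"travel":[0,0.04,-0.04],"jaw":0},{"rot":[0,0,0],"travel":[0,0,0],"jaw":0}]'
python3 - <<'E'
exec(open('ang.py').read())
save(ctrl.get_image('scene'),'s10',(190,80,430,300),2.6)
save(ctrl.get_image('top'),'t10',(170,100,350,240),4)
E
```

```text
time: 27.55
position: [0.5149, 0.2461, 0.2467]
tool_rot: [0.032, 1.57, -0.027]
ft_force: [0.4, -0.1, -0.2]
grip_width: 0.48
27.55 [-0.1251  0.0754] 0.10569318770346556 tilt -0.7916935276307058 0.12981236426815582 F [ 0.3806 -0.097  -0.185 ] w 0.4803576666903958
time: 28.35
position: [0.4416, 0.2683, 0.3851]
tool_rot: [0.029, 1.57, -0.022]
ft_force: [0.1, -0.5, 0.0]
grip_width: 0.502
28.35 [-0.1991  0.0948] 0.2440674403020692 tilt 13.478959366919241 0.2618212964127224 F [ 0.0814 -0.4521  0.0441] w 0.5021183592468001
```

View pics/s10.png

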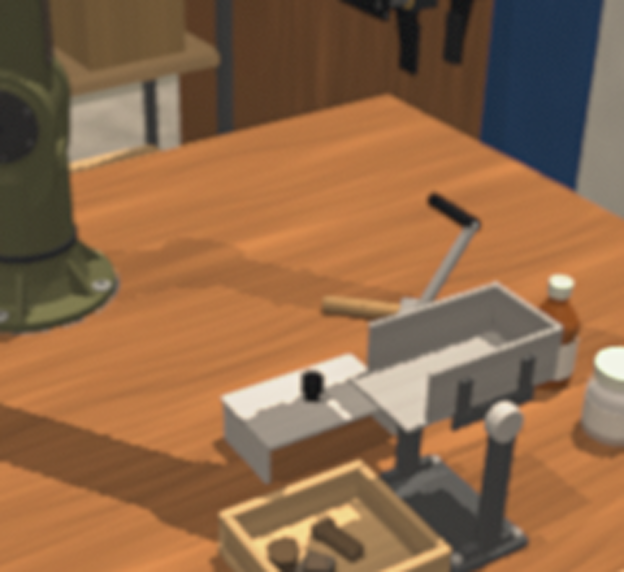

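View pics/t10.png

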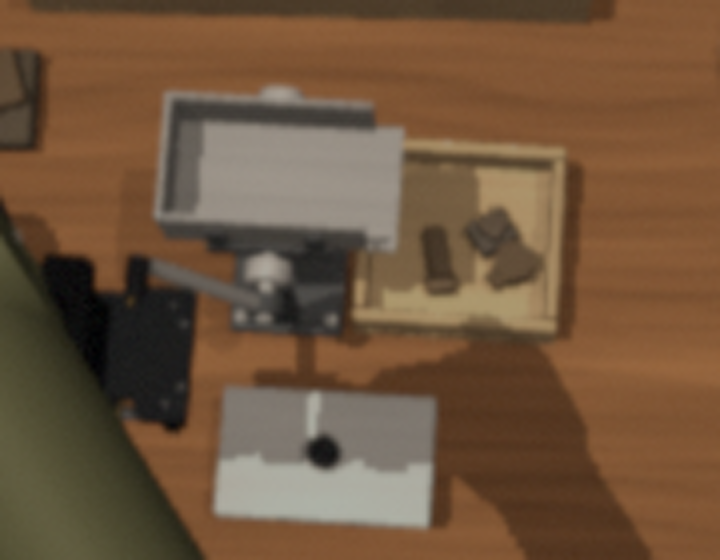

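The pan is empty and level: the bar's inner end is at scene (373,166), against (372,167) at the start. The three pieces lie inside the tray, the cover is upright on its flaps, and the gripper is free at z = 0.385. Handing in.

```bash
python3 -c "
from bench import ctrl
print(ctrl.close_job())"
```

```text
the job is handed in; nothing more can be done
None
```

I finished the job and handed it in at about 28.5 s of the 72 s allowed; `close_job()` reports no verdict.

- **What I did:** I lifted the cover off by its knob and stood it on its flaps in front of the stand. I then carried the plywood tray to the catch point by its outer wall. With the jaws straddling the lever bar, I tipped the pan to about 71° at the lever. Then I swung it back until the force rose to 10 N with no further motion.
- **Last checks:** The final top and scene pictures show the pan empty and all three pieces in the tray. The cover is upright on its flaps. The bar is within about 1 pixel of its starting place, so the pan is level. The tray was measured about 2 mm from the catch point and within 1° of square before tipping, and it looks unmoved since.
- **Not measured:** I judged the pieces' heights below the rim and the tray's flatness from the pictures only. The bottle and jar stood in the later scene views, though the arm partly hid the bottle in the last top view.
- **Disagreements:** None of the checks failed. The measured tool position was off by up to about 15 mm right after some moves, and I corrected it before each grasp.

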